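# Tip a measured roller out of the comparator's nest

### The arm

A 6-joint arm with a two-finger parallel gripper is mounted at the origin on a cart in front of the work surface, level with it; the furniture and walls round the work are solid. World frame = base frame: x ahead of the robot, y to its left, z up, the work surface at z = 0. Lengths are in m, angles in rad, forces in N, time in s.
With the tool pointing down it reaches from about 0.3 to 0.85 m from the base axis. Payload 4.2 kg.
Tool frame: the origin (TCP) lies at the very end of the fingers, on their centre line; the grasp point (between the pads) lies env.pinch_z behind it (env.pinch_z is the distance from the TCP to the grasp point, in m); z points along the fingers, x is the direction in which the jaws open and shut, and the axes are right-handed (so a half turn about z gives the same grasp; the last joint's range is limited). The gripper opens to 91 mm and grips with 3 to 60 N. Pads are 32 mm wide; open, the fingers measure 118 mm over their backs; the gripper's body (76 mm by 178 mm) begins 60 mm behind the grasp point.
Start: joints at [-1.138, 0.32, 1.565, -0, 1.257, -0.02], TCP at [0.252, -0.517, 0.214] pointing down, gripper open.
Joint ranges: [-3.11, 3.11], [-0.84, 2.01], [0.21, 2.61], [-1.34, 4.49], [0.05, 2.63], [-2.56, 2.56]. Speed limits (rad/s): [2.57, 2.57, 3.14, 3.14, 3.14, 3.14].

### API

Orientations are given as a unit quaternion [x, y, z, w].
In Python, from rig import env gives the robot as it stands.
- The arm moves only by the shell command python3 -m handwheel 'ROWS' [FORCE]. ROWS is JSON, a list of rows, each an object with "grip": the opening, from 0 (shut) to 1 (fully open); "translation": the shift along the tool's x, y, z in m, a list of three; "rot": the turn, a rotation vector about the tool's x, y, z in degrees, a list of three. A call has 1 to 5 rows; each row shifts and turns the commanded pose from where the row before left it, along the tool's axes as they then stand; what a row does not reach is not made up. A row lasts 1/8 s, in which the tool goes at most 62.5 mm and 10.7 degrees, less where a joint would pass 70% of its speed; a pose out of reach is approached as far as the arm can. A call with a gripper value outside its range is refused whole. The fingers move at their own pace and stop on an object; FORCE is the grip in N (left out, the last holds). Time passes only in rows, so rows that do not move let the fingers close. It gives the time, the measured TCP pose, the force and the opening at its end, in the units of the state.
- env.state(): the state, without advancing time (a new reading comes with each control period).
- env.capture(name): name is "scene" or "top"; returns the picture (384x512x3 uint8, red, green, blue); there is no depth.
- env.camera_model(name): a dict with "fov_y" (degrees; the focal length in pixels is half the picture's height over the tangent of half this angle, whatever the lens; pixels are square), "cx", "cy" (the principal point, pixels), "origin" and "attitude" of the camera in the world. Camera axes: x right, y up, looking along -z (the intrinsics and any distortion apply to the point x, -y, -z); pixel columns grow to the right and rows downward; lengths in m; the calibration is good to about 2 mm. A picture is of the moment at which its call begins. camera_model takes no time and is no camera call.
- env.finish_job(): hands the job in, once; it reports no verdict.
The state is a dict: "t": time; "joints": joint angles; "dq": joint speeds; "effort": joint torques, N m; "position": TCP position; "eef_rot": TCP orientation; "force": force on the tool from outside, world axes, zero at the start; "moment": the same for the moment, N m; "finger_gap": finger opening in m.
Only numpy, scipy, OpenCV 4.12 (cv2) and the standard library are available. Lean on these libraries where they do the work, as an engineer would, in place of code of your own. Each camera call takes 0.05 s, during which the arm holds its last target. There are 200 camera calls.

### The job

The roller under the dial indicator has passed its measurement. Unlock the tipping nest: pinch both spring tabs of the selector knob, turn it clockwise as far as it goes and let go so that the tabs spring out again. Then push the lever over towards the rectangular tray (not the round dish), hold it over until the roller has rolled out into that tray, and let it spring back to the middle; do not touch the roller, do not bump the dial stand, and leave the things lying around where they are.

Things in the scene. Friction and masses are not known exactly. Their poses are not given: they have to be found in the camera images.
- stand: Fixed comparator stand: grey base plate 330 x 100 x 10 mm. Origin: on the table under the lever; x points away from the robot along the plate, y left, z up. Along x (mm): selector knob -100, lever 0, nest centre 60, dial stand to 175. White housing under the knob 74 x 68 mm, top 50 mm above the table. A chute 68 mm wide slopes down from the nest to each side, ending over a catch tray 102 mm out.
- knob_center (a point): Centre of the selector knob, 71 mm above the table. Black upright knob 40 mm across, vertical axis, 57 to 87 mm above the table; white line on top from tab to tab. Two opposite grey tabs, each 20 mm wide, 61 to 81 mm above the table, stick out of its sides: 52 mm over both at rest, 42 mm when both are in. Axes as the stand's.
- selector (a joint): Turn of the knob, rad: 0 = nest locked (start), 1.22 = free (hard stop); grows clockwise seen from above, friction only. It turns no more than 0.08 unless both tabs are in. The tab-to-tab line (pinch along it) lies at 2.18 rad minus this value, counter-clockwise from the stand's x axis: 125 degrees when locked, 55 when free.
- tab_a (a joint): Inward travel of one tab, m: 0 = out (in its notch), 0.005 = fully in. Spring 4 N at the start, 8 N fully in. It springs out only at the two ends of the turn. At the locked end this is the tab at the far left of the knob.
- tab_b (a joint): The same for the opposite tab.
- lever_ball (a point): Centre of the black ball, 32 mm across, on top of the upright lever, 150 mm above the table. The lever, a 9 mm steel rod, tilts left and right about a shaft along the stand's x axis, 44 mm above the table (106 mm below the ball). The nest under the roller is fast on the same shaft and tilts with it.
- lever (a joint): Tilt of the lever, rad: 0 upright, positive towards the stand's +y (left), stops at +-0.42. A spring recentres it; about 5 N at the ball holds it at a stop. While the knob is locked it moves only 0.04. From about 0.3 on the roller rolls out, to the side the lever leans to.
- nest (a point): Where the centre of the roller lies in the nest, 68 mm above the table.
- roller_center (a point): Centre of the ground steel roller, 30 mm diameter, 60 mm long, about 0.25 kg, lying loose along the stand's x axis in the shallow V of the nest, 1 mm under the plunger of the dial indicator.
- tray: Shallow rectangular catch tray, fixed, 140 x 200 mm, 22 mm high, walls 2 mm, at the end of one chute (left or right varies). Origin: centre of its underside; its y axis is the long one.
- dish: Round steel dish, fixed, 140 mm across, 22 mm high, at the end of the other chute: for rejects, stays empty. Origin: centre of its underside.
- dial_stand: The comparator's own dial indicator on a magnetic base (another one stands at the back of the table), fixed on the rear of the base plate, 190 mm high; plunger over the rear half of the roller, dial (56 mm across, 107 to 163 mm above the base plate) from 54 mm behind the lever backwards. Origin: at the foot, between base and plunger.
- plug_gauge: Bystander: plug gauge lying flat, a dark six-sided handle with a steel pin at each end, 82 mm long.
- screwdriver: Bystander: screwdriver, 160 mm.
- gauge_block: Bystander: flat ground steel block with holes, 51 x 76 x 25 mm.

How it is judged:
By the outcome, as a careful person would: the job done as asked, in the order asked, and still so for the second after the job is handed in, with the robot touching nothing.
It also fails if it takes over 45 s, if anything falls off the work surface, if the arm or the gripper's body presses on something with over 40 N, if the wrist force passes 120 N, or if a joint passes its speed limit or range.

## Working session

There is one attempt and no reset: what is moved stays moved. The work goes in short steps, Python scripts to look and compute and a shell command to move; the robot and the scene stay as the last step left them, time stands still between calls to the robot, and variables do not carry over. Pictures are saved under pics/ and viewed, about 8 in all and at most 12, crops included, and the job is handed in when it is done.

```bash
ls; mkdir -p pics; python3 - <<'E'
from rig import env
import cv2
for n in("scene","top"):
    im=env.capture(n); cv2.imwrite(f"pics/{n}0.png",im[:,:,::-1]); print(n,env.camera_model(n))
print(env.pinch_z,env.state())
a=cv2.imread("pics/scene0.png");b=cv2.imread("pics/top0.png")
cv2.imwrite("pics/s1.png",cv2.resize(a,(800,600),interpolation=cv2.INTER_CUBIC));cv2.imwrite("pics/t1.png",cv2.resize(b,(800,600),interpolation=cv2.INTER_CUBIC))
E
```

```text
pics
scene {'fov_y': 43.133194826598114, 'cx': 260.53344223603364, 'cy': 188.56592645557322, 'origin': array([-0.07028341,  0.64422224,  1.02291422]), 'attitude': array([-0.12940821,  0.36540142,  0.86236025, -0.32568408])}
top {'fov_y': 57.79729178532088, 'cx': 254.34186524612505, 'cy': 184.22133631245657, 'origin': array([ 0.31679442, -0.0642076 ,  1.01640507]), 'attitude': array([ 0.07517297, -0.07300289, -0.69142565,  0.71480779])}
0.0188 {'t': 0.1, 'joints': array([-1.13799623e+00,  3.20199012e-01,  1.56552869e+00, -2.32903984e-05,
        1.25739371e+00, -2.00247829e-02]), 'dq': array([-1.36701096e-03, -2.29463973e-04, -2.34944219e-03, -4.46226055e-05,
        8.08762817e-04,  4.43408299e-04]), 'effort': array([-2.82931012e-05, -4.13331878e+01, -2.32508916e+01,  7.29007716e-02,
        4.21353348e-02, -4.72444970e-05]), 'position': array([ 0.25136311, -0.51665752,  0.21323199]), 'eef_rot': array([ 8.47795106e-01, -5.30323367e-01, -6.45847653e-04, -4.08994253e-04]), 'force': array([-0.80663885, -0.17985971, -0.29912964]), 'moment': array([-0.01630766,  0.00567733, -0.03921818]), 'finger_gap': 0.09146503106439664}
```

View pics/s1.png

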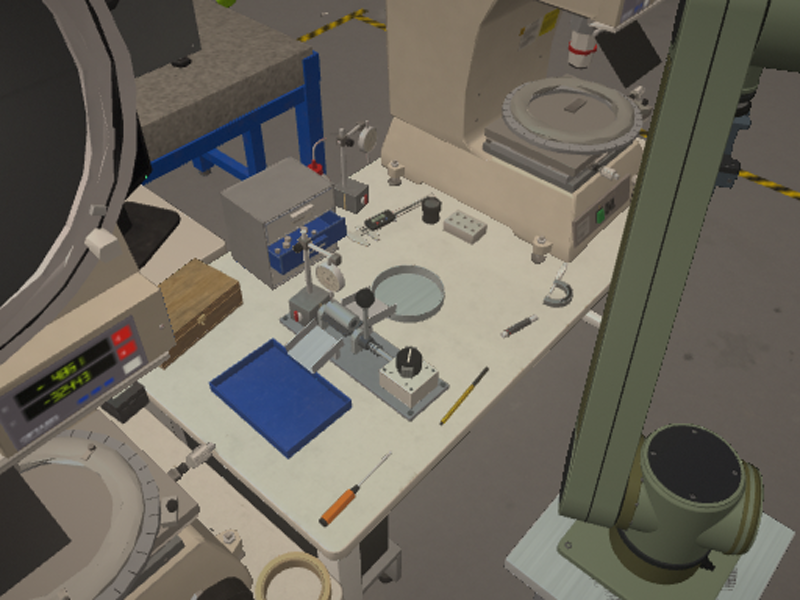

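View pics/t1.png

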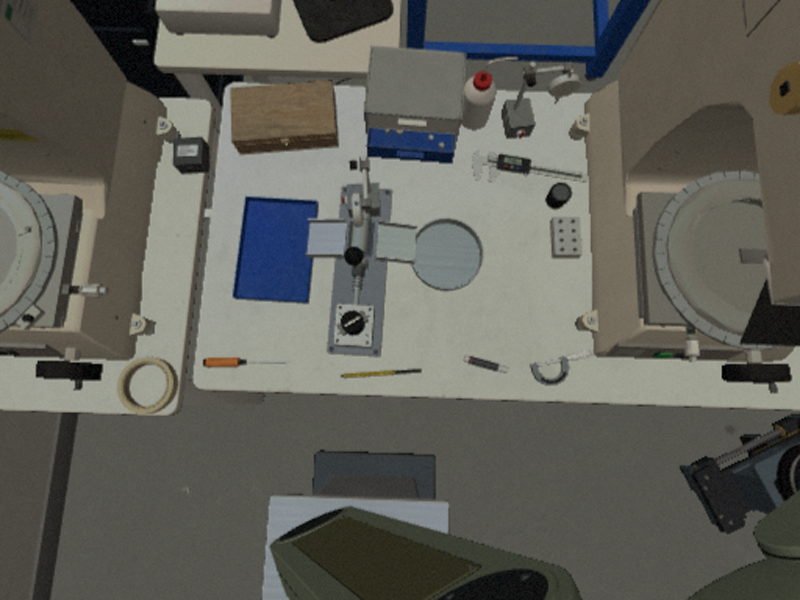

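The tray is left of the stand (blue, top view ~(275,250)) and the dish is right. The knob is at top (353,322) and scene (408,360), the ball at top (354,256) and scene (365,298), all in 800x600 pixels. Next I zoom in and triangulate.

```bash
cat > h.py <<'E'
import numpy as np,cv2
from rig import env
from scipy.spatial.transform import Rotation as R
def ray(n,u,v):
    m=env.camera_model(n);f=192/np.tan(np.radians(m["fov_y"]/2))
    d=R.from_quat(m["attitude"]).apply([(u-m["cx"])/f,-(v-m["cy"])/f,-1]);return m["origin"],d/np.linalg.norm(d)
def plane(n,u,v,z):
    o,d=ray(n,u,v);return o+d*(z-o[2])/d[2]
def tri(p,q):
    o,d=ray("scene",*p);a,b=ray("top",*q)
    s=np.linalg.lstsq(np.c_[d,-b],a-o,rcond=None)[0]
    x,y=o+s[0]*d,a+s[1]*b;return (x+y)/2,np.linalg.norm(x-y)
def proj(n,P):
    m=env.camera_model(n);f=192/np.tan(np.radians(m["fov_y"]/2))
    c=R.from_quat(m["attitude"]).inv().apply(np.array(P)-m["origin"]);return m["cx"]+f*c[0]/-c[2],m["cy"]-f*c[1]/-c[2]
def dark(im,x0,x1,y0,y1,t=55):
    g=im[y0:y1,x0:x1].max(2);k=(g<t).astype(np.uint8)
    n,l,s,c=cv2.connectedComponentsWithStats(k)
    return [(s[i].tolist(),(c[i]+[x0,y0]).round(1)) for i in range(1,n) if s[i][4]>20]
E
python3 - <<'E'
from h import *
a=cv2.imread("pics/scene0.png");b=cv2.imread("pics/top0.png")
print("knob s",dark(a,235,290,210,260)); print("knob t",dark(b,210,245,190,225))
print("ball s",dark(a,220,248,180,205)); print("ball t",dark(b,215,240,150,175))
c=cv2.resize(a[180:280,170:300],None,fx=6,fy=6,interpolation=cv2.INTER_CUBIC)[:,:]
d=cv2.resize(b[110:235,190:256],None,fx=4.8,fy=4.8,interpolation=cv2.INTER_CUBIC)
o=np.zeros((600,800,3),np.uint8);c=cv2.resize(a[190:270,222:296],None,fx=6,fy=6,interpolation=cv2.INTER_CUBIC);o[:480,:444]=c;o[:600,450:450+d.shape[1]]=d
cv2.imwrite("pics/z.png",o)
E
```

```text
knob s [([19, 13, 16, 17, 161], array([261.8, 230.3]))]
knob t [([8, 9, 15, 15, 149], array([225.2, 206.3]))]
ball s [([8, 5, 11, 12, 104], array([233.1, 190.6]))]
ball t [([5, 8, 13, 15, 123], array([226.1, 163.6]))]
```

View pics/z.png

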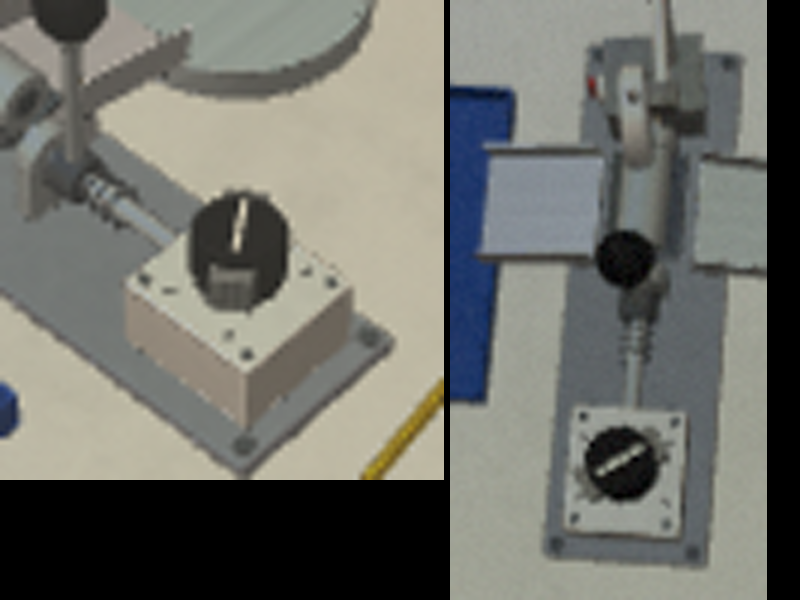

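```bash
python3 - <<'E'
from h import *
T=lambda x,y:((x-450)/4.8+190-.4,y/4.8+110-.4)
S=lambda x,y:(x/6+222-.4,y/6+190-.4)
k=tri(S(239.5,224),T(622,460));b=tri((233.1,190.6),(226.1,163.6))
print("knobtop",k,"ball",b)
C=[plane("top",*T(*p),.01)[:2] for p in((543,558),(706,567),(742,55),(590,42))]
print(C,[np.linalg.norm(C[i]-C[i-1]) for i in range(4)])
for i,j in((0,3),(1,2)):
    v=C[j]-C[i];print("yaw",np.degrees(np.arctan2(v[1],v[0])))
v=C[0]-C[1];print("yaw",np.degrees(np.arctan2(v[1],v[0]))-90)
v=(b[0]-k[0]);print("yaw kb",np.degrees(np.arctan2(v[1],v[0])),np.linalg.norm(v[:2]))
l=[plane("top",*T(*p),.087)[:2] for p in((597,472),(645,447))];v=l[0]-l[1];print("line",np.degrees(np.arctan2(v[1],v[0])))
print("knob on plane",plane("top",*T(622,460),.087),plane("scene",*S(239.5,224),.087))
print("ball on plane",plane("top",226.1,163.6,.15),plane("scene",233.1,190.6,.15))
q=R.from_quat(env.state()["eef_rot"]).as_matrix();print(q.round(3))
E
```

```text
knobtop (array([0.4533943 , 0.01779407, 0.08718569]), np.float64(0.000626154872022824)) ball (array([0.55267092, 0.0158933 , 0.1505858 ]), np.float64(0.0009425049442914409))
[array([0.40408611, 0.06921597]), array([ 0.40195956, -0.02890204]), array([ 0.72939107, -0.03888183]), array([0.73500778, 0.05899619])] [np.float64(0.33107943776697246), np.float64(0.09814105492197188), np.float64(0.3275835650356317), np.float64(0.09803904156764391)]
yaw -1.7688917368031603
yaw -1.7457787225751493
yaw -1.2415988282918704
yaw kb -1.0968589263654134 0.09929480791649246
line 119.85655546624776
knob on plane [0.45370056 0.01796253 0.087     ] [0.45319744 0.01755783 0.087     ]
ball on plane [0.55326452 0.01617556 0.15      ] [0.55259845 0.01534812 0.15      ]
[[ 0.438 -0.899 -0.001]
 [-0.899 -0.438  0.001]
 [-0.002 -0.    -1.   ]]
```

Both views agree to 1 mm: knob (0.4534, 0.0178), ball (0.553, 0.016), stand yaw about -1.5°, and the heights match the text. I'll move over the knob at the current height.

```bash
python3 -m handwheel '[{"grip":1,"translation":[-0.039,-0.0415,0],"rot":[0,0,0]},{"grip":1,"translation":[-0.039,-0.0415,0],"rot":[0,0,0]},{"grip":1,"translation":[-0.039,-0.0415,0],"rot":[0,0,0]},{"grip":1,"translation":[-0.039,-0.0415,0],"rot":[0,0,0]},{"grip":1,"translation":[-0.039,-0.0415,0],"rot":[0,0,0]}]' 25
python3 -m handwheel '[{"grip":1,"translation":[-0.039,-0.0415,0],"rot":[0,0,0]},{"grip":1,"translation":[-0.039,-0.0415,0],"rot":[0,0,0]},{"grip":1,"translation":[-0.039,-0.0415,0],"rot":[0,0,0]},{"grip":1,"translation":[-0.039,-0.0415,0],"rot":[0,0,0]},{"grip":1,"translation":[-0.039,-0.0415,0],"rot":[0,0,0]}]'
python3 -m handwheel '[{"grip":0.75,"translation":[0,0,0],"rot":[0,0,-7.5]},{"grip":0.75,"translation":[0,0,0],"rot":[0,0,0]}]'
cat >> h.py <<'E'
def to(P,ang=None):
    s=env.state();q=R.from_quat(s["eef_rot"]).as_matrix()
    print("t",s["t"],"pos",s["position"].round(4),"tooldelta",(q.T@(np.array(P)-s["position"])).round(4),"xang",np.degrees(np.arctan2(q[1,0],q[0,0])).round(2),"zdir",q[:,2].round(3),"F",s["force"].round(1),"gap",s["finger_gap"].round(4),"j",s["joints"].round(2))
E
python3 - <<'E'
from h import *
to([.4534,.0178,.0555])
for n in("scene","top"): cv2.imwrite(f"pics/{n}1.png",env.capture(n)[:,:,::-1])
a=cv2.imread("pics/scene1.png");b=cv2.imread("pics/top1.png")
o=np.hstack([cv2.resize(a[100:280,170:350],(400,400)),cv2.resize(b[80:260,140:320],(400,400))]);cv2.imwrite("pics/z1.png",o)
E
```

```text
t: 0.72
position: [0.353, -0.2491, 0.2137]
eef_rot: [0.848, -0.531, -0.0, -0.0]
force: [1.6, 0.7, 0.4]
finger_gap: 0.0914
t: 1.35
position: [0.4543, 0.017, 0.2138]
eef_rot: [0.848, -0.53, 0.0, 0.0]
force: [0.7, -0.2, 0.3]
finger_gap: 0.0913
t: 1.6
position: [0.4539, 0.0158, 0.2135]
eef_rot: [0.881, -0.474, -0.0, 0.0]
force: [0.2, 1.1, 0.7]
finger_gap: 0.0739Traceback (most recent call last):
  File "<stdin>", line 2, in <module>
  File "h.py", line 22, in to
    print("t",s["t"],"pos",s["position"].round(4),"tooldelta",(q.T@(np.array(P)-s["position"])).round(4),"xang",np.degrees(np.arctan2(q[1,0],q[0,0])).round(2),"zdir",q[:,2].round(3),"F",s["force"].round(1),"gap",s["finger_gap"].round(4),"j",s["joints"].round(2))
                                                                                                                                                                                                                    ^^^^^^^^^^^^^^^^^^^^^
AttributeError: 'float' object has no attribute 'round'
```

```bash
sed -i 's/s\["finger_gap"\].round(4)/round(s["finger_gap"],4)/' h.py
python3 - <<'E'
from h import *
to([.4534,.0178,.0555])
for n in("scene","top"): cv2.imwrite(f"pics/{n}1.png",env.capture(n)[:,:,::-1])
a=cv2.imread("pics/scene1.png");b=cv2.imread("pics/top1.png")
o=np.hstack([cv2.resize(a[100:280,170:350],(400,400)),cv2.resize(b[80:260,140:320],(400,400))]);cv2.imwrite("pics/z1.png",o)
E
```

```text
t 1.6 pos [0.4539 0.0158 0.2135] tooldelta [-0.0019 -0.0009  0.158 ] xang -56.55 zdir [-0.001 -0.    -1.   ] F [0.2 1.1 0.7] gap 0.0739 j [ 0.01  0.13  1.82 -0.    1.19  1.  ]
```

View pics/z1.png

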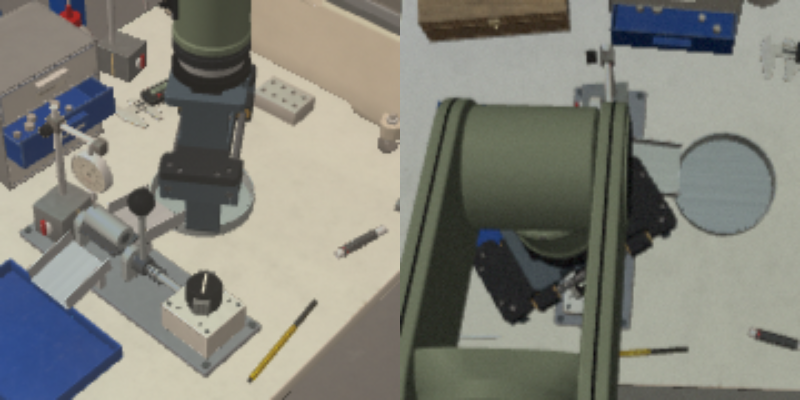

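The view confirms that the body's long side lies along the jaw direction, so it clears the ball. The knob is directly below. Descending.

```bash
python3 -m handwheel '[{"grip":0.75,"translation":[-0.002,-0.001,0.045],"rot":[0,0,0]},{"grip":0.75,"translation":[0,0,0.045],"rot":[0,0,0]},{"grip":0.75,"translation":[0,0,0.038],"rot":[0,0,0]},{"grip":0.75,"translation":[0,0,0.02],"rot":[0,0,0]},{"grip":0.75,"translation":[0,0,0],"rot":[0,0,0]}]'
python3 - <<'E'
from h import *
to([.4534,.0178,.0555])
E
```

```text
t: 2.33
position: [0.4525, 0.0165, 0.0648]
eef_rot: [0.88, -0.475, -0.002, 0.001]
force: [0.5, -0.6, -0.3]
finger_gap: 0.0683
t 2.325 pos [0.4525 0.0165 0.0648] tooldelta [-0.0005 -0.0015  0.0093] xang -56.72 zdir [-0.004 -0.    -1.   ] F [ 0.5 -0.6 -0.3] gap 0.0683 j [ 0.01  0.29  2.04 -0.    0.81  1.  ]
```

```bash
python3 -m handwheel '[{"grip":0.75,"translation":[-0.0005,-0.0015,0.009],"rot":[0,0,0]},{"grip":0.75,"translation":[0,0,0],"rot":[0,0,0]}]'
python3 - <<'E'
from h import *
to([.4534,.0178,.0555])
a=env.capture("scene")[:,:,::-1];cv2.imwrite("pics/z2.png",cv2.resize(a[170:270,210:310],(600,600),interpolation=cv2.INTER_CUBIC))
E
```

```text
t: 2.58
position: [0.4551, 0.0185, 0.0572]
eef_rot: [0.88, -0.474, 0.0, -0.0]
force: [-0.4, 0.7, 0.5]
finger_gap: 0.0686
t 2.575 pos [0.4551 0.0185 0.0572] tooldelta [-0.0004  0.0018  0.0017] xang -56.6 zdir [ 0.001 -0.    -1.   ] F [-0.4  0.7  0.5] gap 0.0686 j [ 0.02  0.3   2.05 -0.    0.79  1.  ]
```

View pics/z2.png

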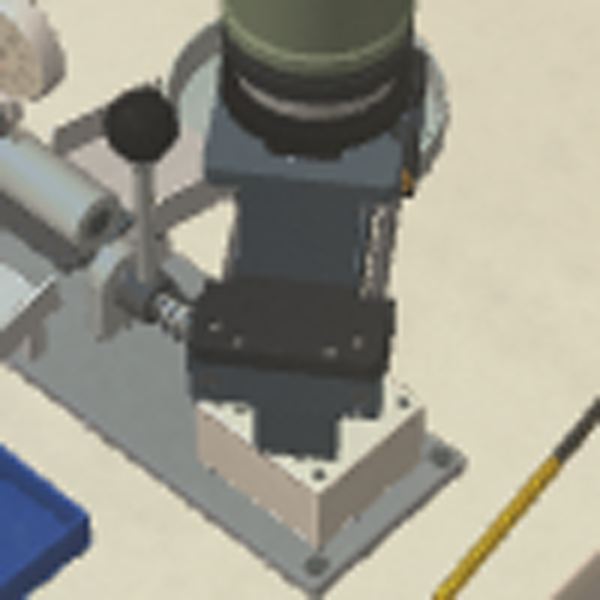

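The fingers straddle the knob above the housing and the body is clear of the lever ball. Closing.

```bash
python3 -m handwheel '[{"grip":0.4,"translation":[0,0,0],"rot":[0,0,0]},{"grip":0.4,"translation":[0,0,0],"rot":[0,0,0]},{"grip":0.4,"translation":[0,0,0],"rot":[0,0,0]},{"grip":0.4,"translation":[0,0,0],"rot":[0,0,0]},{"grip":0.4,"translation":[0,0,0],"rot":[0,0,0]}]' 28
python3 - <<'E'
from h import *
to([.4534,.0178,.0555])
E
```

```text
t: 3.25
position: [0.4529, 0.0214, 0.0575]
eef_rot: [0.88, -0.475, -0.003, -0.001]
force: [-6.9, 12.6, 8.0]
finger_gap: 0.0413
t 3.25 pos [0.4529 0.0214 0.0575] tooldelta [0.0033 0.0016 0.0019] xang -56.73 zdir [-0.004  0.005 -1.   ] F [-6.9 12.6  8. ] gap 0.0413 j [0.02 0.3  2.05 0.01 0.79 1.  ]
```

```bash
python3 -m handwheel '[{"grip":0.4,"translation":[-0.003,0,0],"rot":[0,0,0]},{"grip":0.4,"translation":[0,0,0],"rot":[0,0,0]}]' 
python3 -m handwheel '[{"grip":0.4,"translation":[0,0,0],"rot":[0,0,0]}]' 
python3 - <<'E'
from h import *
to([.4534,.0178,.0555])
a=env.capture("scene")[:,:,::-1];cv2.imwrite("pics/z3.png",cv2.resize(a[170:270,210:310],(600,600),interpolation=cv2.INTER_CUBIC))
to([.4534,.0178,.0555])
E
```

```text
t: 3.5
position: [0.4529, 0.0216, 0.0575]
eef_rot: [0.881, -0.474, -0.0, -0.0]
force: [-2.7, 2.1, 6.4]
finger_gap: 0.0415
t: 3.62
position: [0.4529, 0.0216, 0.0575]
eef_rot: [0.88, -0.474, -0.0, -0.0]
force: [-2.6, 3.2, 7.1]
finger_gap: 0.0415
t 3.625 pos [0.4529 0.0216 0.0575] tooldelta [0.0034 0.0017 0.002 ] xang -56.6 zdir [-0.     0.001 -1.   ] F [-2.6  3.2  7.1] gap 0.0415 j [0.02 0.3  2.05 0.   0.79 1.01]
t 3.675 pos [0.4529 0.0216 0.0575] tooldelta [0.0034 0.0017 0.002 ] xang -56.6 zdir [-0.     0.001 -1.   ] F [-3.   3.2  7.3] gap 0.0413 j [0.02 0.3  2.05 0.   0.79 1.01]
```

Both tabs are in (gap 41.5 mm) and the side force is relieved. Now turning clockwise, which is + about tool z.

```bash
python3 -m handwheel '[{"grip":0.4,"translation":[0,0,0],"rot":[0,0,7]},{"grip":0.4,"translation":[0,0,0],"rot":[0,0,7]},{"grip":0.4,"translation":[0,0,0],"rot":[0,0,7]},{"grip":0.4,"translation":[0,0,0],"rot":[0,0,0]}]' 
python3 - <<'E'
from h import *
to([.4534,.0178,.0555]);print(env.state()["moment"])
E
```

```text
t: 4.18
position: [0.4531, 0.0212, 0.0575]
eef_rot: [0.779, -0.627, -0.0, -0.0]
force: [-1.1, 2.1, 6.5]
finger_gap: 0.0413
t 4.175 pos [0.4531 0.0212 0.0575] tooldelta [0.0034 0.0004 0.002 ] xang -77.61 zdir [ 0.  0. -1.] F [-1.1  2.1  6.5] gap 0.0413 j [0.02 0.3  2.05 0.   0.79 1.38]
[0.3603544  0.45328646 0.01927684]
```

```bash
python3 -m handwheel '[{"grip":0.4,"translation":[0,0,0],"rot":[0,0,9]},{"grip":0.4,"translation":[0,0,0],"rot":[0,0,9]},{"grip":0.4,"translation":[0,0,0],"rot":[0,0,9]},{"grip":0.4,"translation":[0,0,0],"rot":[0,0,9]},{"grip":0.4,"translation":[0,0,0],"rot":[0,0,6]}]' 
python3 - <<'E'
from h import *
to([.4534,.0178,.0555]);print(env.state()["moment"])
a=env.capture("scene")[:,:,::-1];cv2.imwrite("pics/z4.png",cv2.resize(a[170:270,210:310],(600,600),interpolation=cv2.INTER_CUBIC))
E
```

```text
t: 4.8
position: [0.453, 0.0204, 0.0574]
eef_rot: [-0.502, 0.865, -0.001, -0.001]
force: [-2.5, -1.9, 6.8]
finger_gap: 0.0413
t 4.8 pos [0.453  0.0204 0.0574] tooldelta [ 0.002  -0.0017  0.002 ] xang -119.71 zdir [-0.    -0.001 -1.   ] F [-2.5 -1.9  6.8] gap 0.0413 j [ 0.02  0.3   2.05 -0.    0.79  2.11]
[-0.29824718  0.56323026  0.00112149]
```

```bash
python3 -m handwheel '[{"grip":0.4,"translation":[0,0,0],"rot":[0,0,4]},{"grip":0.4,"translation":[0,0,0],"rot":[0,0,3]},{"grip":0.4,"translation":[0,0,0],"rot":[0,0,2]},{"grip":0.4,"translation":[0,0,0],"rot":[0,0,2]},{"grip":0.4,"translation":[0,0,0],"rot":[0,0,0]}]' 
python3 - <<'E'
from h import *
to([.4534,.0178,.0555]);print(env.state()["moment"])
E
```

```text
t: 5.48
position: [0.453, 0.02, 0.0575]
eef_rot: [-0.421, 0.907, -0.001, -0.001]
force: [-2.3, -1.8, 5.9]
finger_gap: 0.041
t 5.475 pos [0.453  0.02   0.0575] tooldelta [ 0.0014 -0.0017  0.002 ] xang -130.24 zdir [-0.    -0.003 -1.   ] F [-2.3 -1.8  5.9] gap 0.041 j [ 0.02  0.3   2.05 -0.    0.79  2.3 ]
[-0.23461876  0.44592315  1.17043094]
```

The moment jumped to 1.17 N m at about 73°, so the knob is at its hard stop. Releasing and lifting.

```bash
python3 -m handwheel '[{"grip":0.75,"translation":[0,0,0],"rot":[0,0,0]},{"grip":0.75,"translation":[0,0,0],"rot":[0,0,0]},{"grip":0.75,"translation":[0,0,0],"rot":[0,0,0]},{"grip":0.75,"translation":[0,0,-0.03],"rot":[0,0,0]},{"grip":0.75,"translation":[0,0,-0.05],"rot":[0,0,0]}]' 
python3 -m handwheel '[{"grip":0.75,"translation":[0,0,-0.06],"rot":[0,0,0]},{"grip":0.75,"translation":[0,0,-0.04],"rot":[0,0,0]},{"grip":0.75,"translation":[0,0,0],"rot":[0,0,0]}]' 
python3 - <<'E'
from h import *
to([.4534,.0178,.0555])
a=env.capture("scene")[:,:,::-1];b=env.capture("top")[:,:,::-1]
cv2.imwrite("pics/z5.png",np.hstack([cv2.resize(x,(400,400),interpolation=cv2.INTER_CUBIC) for x in(a[180:260,220:300],b[140:240,180:280])]))
E
```

```text
t: 6.1
position: [0.4519, 0.0214, 0.1363]
eef_rot: [-0.418, 0.908, 0.001, -0.002]
force: [1.3, -0.2, 0.4]
finger_gap: 0.0684
t: 6.48
position: [0.4552, 0.0215, 0.2401]
eef_rot: [-0.418, 0.908, -0.001, 0.004]
force: [0.5, -0.1, -0.5]
finger_gap: 0.0688
t 6.475 pos [0.4552 0.0215 0.2401] tooldelta [ 0.005  -0.      0.1845] xang -130.58 zdir [ 0.008  0.001 -1.   ] F [ 0.5 -0.1 -0.5] gap 0.0688 j [0.02 0.11 1.78 0.   1.25 2.3 ]
```

View pics/z5.png

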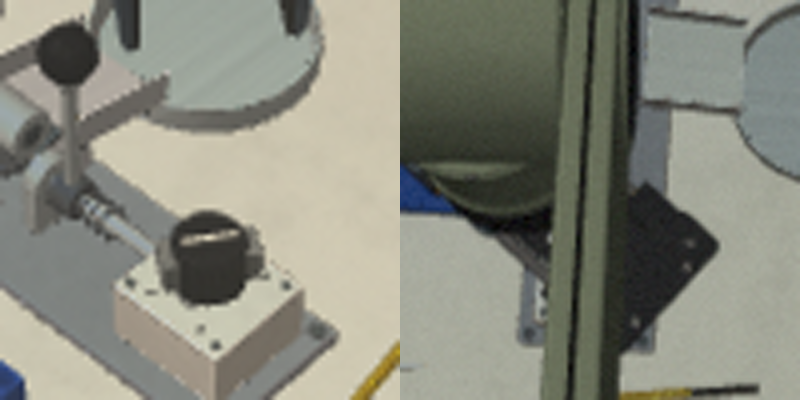

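The knob line now points far-left/near-right and both tabs are out. Next I turn the jaws across the lever and move over the ball to straddle it.

```bash
python3 -m handwheel '[{"grip":0.7,"translation":[0,0,0],"rot":[0,0,-9.75]},{"grip":0.7,"translation":[0,0,0],"rot":[0,0,-9.75]},{"grip":0.7,"translation":[0,0,0],"rot":[0,0,-9.75]},{"grip":0.7,"translation":[0,0,0],"rot":[0,0,-9.75]}]' 
python3 -m handwheel '[{"grip":0.7,"translation":[0,-0.04,0],"rot":[0,0,0]},{"grip":0.7,"translation":[0,-0.04,0],"rot":[0,0,0]},{"grip":0.7,"translation":[0,-0.016,0],"rot":[0,0,0]},{"grip":0.7,"translation":[0,0,0],"rot":[0,0,0]},{"grip":0.7,"translation":[0,0,0],"rot":[0,0,0]}]' 
python3 - <<'E'
from h import *
to([.550,.0185,.127])
S=lambda x,y:(x/5+220-.4,y/5+180-.4)
v=plane("scene",*S(240,233),.087)-plane("scene",*S(178,246),.087);print("line",np.degrees(np.arctan2(v[1],v[0])))
E
```

```text
t: 7.08
position: [0.4521, 0.0213, 0.2348]
eef_rot: [-0.699, 0.715, 0.002, -0.002]
force: [-0.6, -0.3, -0.2]
finger_gap: 0.0638
t: 7.7
position: [0.5477, 0.0186, 0.2364]
eef_rot: [-0.697, 0.717, 0.001, -0.001]
force: [-0.5, 0.9, -0.5]
finger_gap: 0.0641
t 7.7 pos [0.5477 0.0186 0.2364] tooldelta [ 0.     -0.0026  0.1094] xang -91.56 zdir [-0.002  0.    -1.   ] F [-0.5  0.9 -0.5] gap 0.0641 j [0.01 0.26 1.59 0.   1.29 1.61]
line -122.81543775929485
```

```bash
python3 -m handwheel '[{"grip":0.7,"translation":[0,0,0.04],"rot":[0,0,0]},{"grip":0.7,"translation":[0,0,0.04],"rot":[0,0,0]},{"grip":0.7,"translation":[0,0,0.029],"rot":[0,0,0]},{"grip":0.7,"translation":[0,0,0],"rot":[0,0,0]},{"grip":0.7,"translation":[0,0,0],"rot":[0,0,0]}]' 
python3 - <<'E'
from h import *
to([.550,.0185,.127])
a=env.capture("scene")[:,:,::-1]
cv2.imwrite("pics/z6.png",cv2.resize(a[120:270,160:310],(600,600),interpolation=cv2.INTER_CUBIC))
E
```

```text
t: 8.32
position: [0.5495, 0.0186, 0.1295]
eef_rot: [-0.697, 0.717, -0.001, 0.001]
force: [0.4, -0.1, 1.0]
finger_gap: 0.064
t 8.325 pos [0.5495 0.0186 0.1295] tooldelta [ 0.0001 -0.0005  0.0025] xang -91.56 zdir [ 0.002 -0.    -1.   ] F [ 0.4 -0.1  1. ] gap 0.064 j [ 0.01  0.35  1.75 -0.    1.04  1.61]
```

View pics/z6.png

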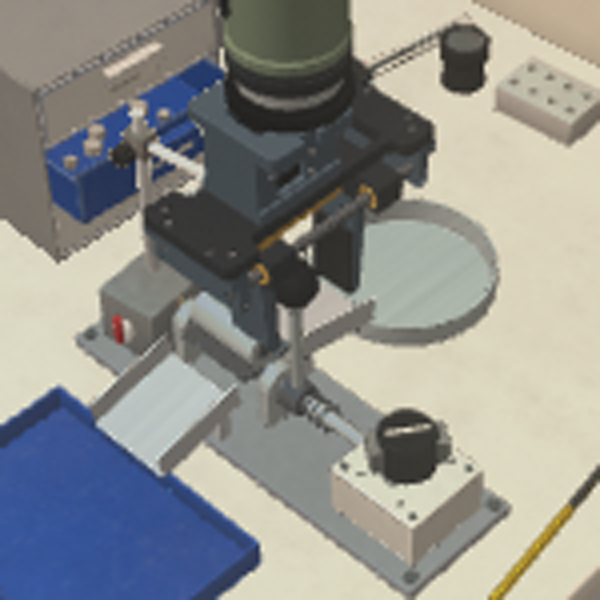

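The jaws straddle the ball (ball at (297,280), fingers either side). Pushing left, which is -tool x.

```bash
python3 -m handwheel '[{"grip":0.7,"translation":[-0.012,0,0.002],"rot":[0,0,0]},{"grip":0.7,"translation":[-0.008,0,0.002],"rot":[0,0,0]},{"grip":0.7,"translation":[-0.008,0,0],"rot":[0,0,0]},{"grip":0.7,"translation":[-0.008,0,0],"rot":[0,0,0]},{"grip":0.7,"translation":[0,0,0],"rot":[0,0,0]}]' 
python3 -m handwheel '[{"grip":0.7,"translation":[-0.007,0,0],"rot":[0,0,0]},{"grip":0.7,"translation":[-0.007,0,0],"rot":[0,0,0]},{"grip":0.7,"translation":[-0.004,0,0],"rot":[0,0,0]},{"grip":0.7,"translation":[0,0,0],"rot":[0,0,0]}]' 
python3 - <<'E'
from h import *
to([.550,.0185,.127])
E
```

```text
t: 9.0
position: [0.5503, 0.0549, 0.124]
eef_rot: [-0.698, 0.716, -0.0, -0.0]
force: [-0.1, -1.7, 1.1]
finger_gap: 0.0638
t: 9.5
position: [0.55, 0.0724, 0.1234]
eef_rot: [-0.698, 0.716, 0.0, -0.001]
force: [0.2, -4.4, -3.3]
finger_gap: 0.0641
t 9.5 pos [0.55   0.0724 0.1234] tooldelta [ 0.0539 -0.0014 -0.0035] xang -91.53 zdir [-0.002 -0.001 -1.   ] F [ 0.2 -4.4 -3.3] gap 0.0641 j [ 0.11  0.36  1.74 -0.    1.04  1.71]
```

```bash
python3 -m handwheel '[{"grip":0.7,"translation":[-0.004,0,0],"rot":[0,0,0]},{"grip":0.7,"translation":[-0.002,0,0],"rot":[0,0,0]},{"grip":0.7,"translation":[0,0,0],"rot":[0,0,0]},{"grip":0.7,"translation":[0,0,0],"rot":[0,0,0]},{"grip":0.7,"translation":[0,0,0],"rot":[0,0,0]}]' 
python3 -m handwheel '[{"grip":0.7,"translation":[0,0,0],"rot":[0,0,0]},{"grip":0.7,"translation":[0,0,0],"rot":[0,0,0]},{"grip":0.7,"translation":[0,0,0],"rot":[0,0,0]},{"grip":0.7,"translation":[0,0,0],"rot":[0,0,0]},{"grip":0.7,"translation":[0,0,0],"rot":[0,0,0]}]' 
python3 - <<'E'
from h import *
to([.550,.0185,.127])
a=env.capture("scene")[:,:,::-1]
cv2.imwrite("pics/z7.png",cv2.resize(a[150:300,130:280],(600,600),interpolation=cv2.INTER_CUBIC))
E
```

```text
t: 10.12
position: [0.55, 0.0775, 0.1233]
eef_rot: [-0.697, 0.717, 0.0, -0.001]
force: [-0.3, -6.8, -5.2]
finger_gap: 0.0641
t: 10.75
position: [0.55, 0.0775, 0.1233]
eef_rot: [-0.697, 0.717, 0.0, -0.001]
force: [1.3, -6.6, -3.9]
finger_gap: 0.0639
t 10.75 pos [0.55   0.0775 0.1233] tooldelta [ 0.059  -0.0016 -0.0036] xang -91.56 zdir [-0.002 -0.002 -1.   ] F [ 1.3 -6.6 -3.9] gap 0.0639 j [ 0.12  0.36  1.74 -0.    1.04  1.72]
```

View pics/z7.png

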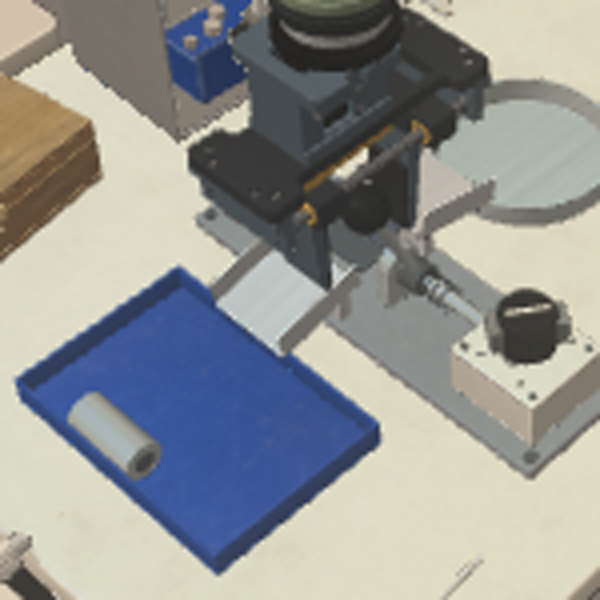

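The roller lies in the blue tray (crop (113,435)). Easing the lever back to the middle, then lifting off.

```bash
python3 -m handwheel '[{"grip":0.7,"translation":[0.012,0,0],"rot":[0,0,0]},{"grip":0.7,"translation":[0.012,0,0],"rot":[0,0,0]},{"grip":0.7,"translation":[0.012,0,0],"rot":[0,0,0]},{"grip":0.7,"translation":[0.012,0,0],"rot":[0,0,0]},{"grip":0.7,"translation":[0.01,0,0],"rot":[0,0,0]}]' 
python3 -m handwheel '[{"grip":0.7,"translation":[0.001,0,0],"rot":[0,0,0]},{"grip":0.7,"translation":[0,0,0],"rot":[0,0,0]},{"grip":0.7,"translation":[0,0,-0.03],"rot":[0,0,0]},{"grip":0.7,"translation":[0,0,-0.04],"rot":[0,0,0]},{"grip":0.7,"translation":[0,0,-0.05],"rot":[0,0,0]}]' 
python3 -m handwheel '[{"grip":0.7,"translation":[0,0.05,0],"rot":[0,0,0]},{"grip":0.7,"translation":[0.03,0.05,0],"rot":[0,0,0]},{"grip":0.7,"translation":[0.05,0,0],"rot":[0,0,0]},{"grip":0.7,"translation":[0.05,0,0],"rot":[0,0,0]},{"grip":0.7,"translation":[0.05,0,0],"rot":[0,0,0]}]' 
python3 -m handwheel '[{"grip":0.7,"translation":[0.05,0,0],"rot":[0,0,0]},{"grip":0.7,"translation":[0.04,0,0],"rot":[0,0,0]},{"grip":0.7,"translation":[0,0,0],"rot":[0,0,0]},{"grip":0.7,"translation":[0,0,0],"rot":[0,0,0]}]' 
python3 - <<'E'
from h import *
to([.550,.0185,.127])
a=env.capture("scene")[:,:,::-1];b=env.capture("top")[:,:,::-1]
print(dark(a[:,:,::-1],220,248,180,205),dark(b[:,:,::-1],215,240,150,175))
cv2.imwrite("pics/z8.png",np.hstack([cv2.resize(x,(400,600),interpolation=cv2.INTER_CUBIC) for x in(a[140:320,160:280],b[90:255,140:250])]))
E
```

```text
t: 11.42
position: [0.5492, 0.0199, 0.1239]
eef_rot: [-0.697, 0.717, 0.0, 0.0]
force: [0.3, -0.1, -0.2]
finger_gap: 0.0637
t: 12.05
position: [0.5486, 0.0201, 0.2444]
eef_rot: [-0.698, 0.716, 0.001, -0.001]
force: [1.5, 0.1, 0.0]
finger_gap: 0.0639
t: 12.68
position: [0.4442, -0.1586, 0.2443]
eef_rot: [-0.698, 0.716, -0.0, 0.0]
force: [1.8, -0.0, -0.4]
finger_gap: 0.0637
t: 13.18
position: [0.4418, -0.2468, 0.2438]
eef_rot: [-0.698, 0.717, 0.0, 0.0]
force: [-0.9, -0.2, 0.2]
finger_gap: 0.0635
t 13.175 pos [ 0.4418 -0.2468  0.2438] tooldelta [-0.268 -0.101  0.117] xang -91.54 zdir [-0.     0.001 -1.   ] F [-0.9 -0.2  0.2] gap 0.0635 j [-0.53  0.19  1.66  0.    1.29  1.06]
[([8, 5, 11, 12, 94], array([233.3, 190.8]))] [([5, 8, 13, 13, 119], array([226.2, 163.4]))]
```

View pics/z8.png

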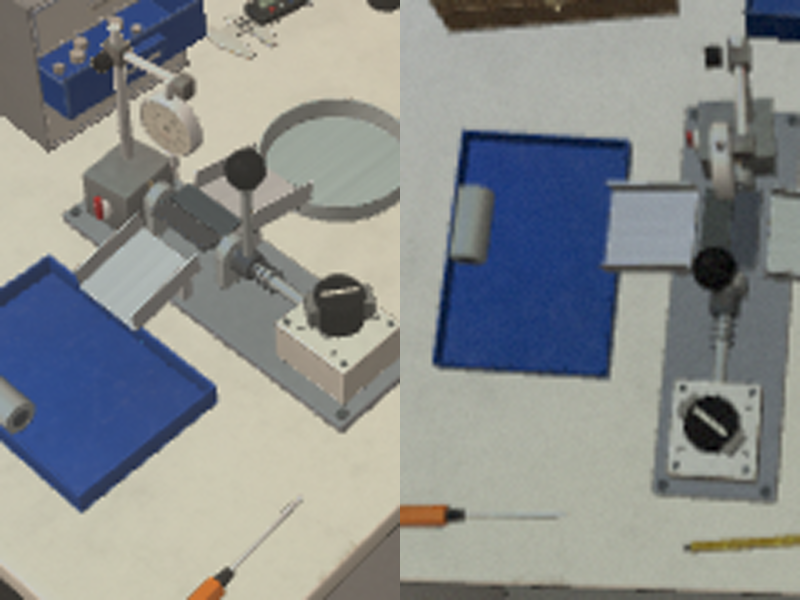

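The lever is upright, with the ball back within 0.2 px of where it started. The roller is in the tray, the knob is turned with both tabs out, and the dish is empty. Handing in.

```bash
python3 -c "
from rig import env
print(env.finish_job())"
```

```text
the job is handed in; nothing more can be done
None
```

I did the job in the order asked and handed it in at about 13 s on the robot clock. The nest is unlocked, the roller is in the rectangular tray, and the lever is back in the middle.

**Knob:** I pinched both tabs to a 41.5 mm gap and turned the knob clockwise until the wrist moment jumped to 1.2 N m at about 73° of tool turn. I then let go, and the picture shows both tabs out again.

**Lever:** I straddled the ball with the fingers and pushed it left with about 7 N. I held it over until the picture showed the roller in the tray, then eased it back and moved the arm away.

**Last checks:** The ball is within about 0.3 px of its starting position in both views, the dish is empty, and the dial stand and the screwdriver look undisturbed. The last picture did not cover the plug gauge or the gauge block, so I did not re-check those.

**Disagreements:**
- **Knob position:** The knob felt about 3 mm further left than the cameras put it, and I corrected for this after the first side force of about 14 N.
- **Knob angle:** The white line's angle in one coarse view was about 4° off the expected free position. The moment at the stop, the sprung-out tabs and the freely moving lever all indicate full travel.

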